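Close the split gas-filter housing on its dowels and hold it shut

ROBOT

A 6-joint arm with a two-finger parallel gripper is mounted at the origin on the work surface. World frame = base frame: x ahead of the robot, y to its left, z up, the work surface at z = 0. Lengths are in m, angles in rad, forces in N, time in s.
With the tool pointing down it reaches from about 0.3 to 0.775 m from the base axis. Payload 14.6 kg.
Tool frame: the origin (TCP) lies on the centre line of the jaws, within the pads' length; the fingertips stand ctrl.tcp_to_tips ahead of it and the grasp point (between the pads) lies 2 mm behind it (ctrl.tcp_to_tips is the distance from the TCP to the fingertips, in m); z points along the fingers, y is the line along which they close (so a half turn about z gives the same grasp; the last joint's range is limited). The gripper opens to 94 mm and grips with 3 to 60 N. Pads are 16 mm wide; open, the fingers measure 119 mm over their backs; the gripper's body (75 mm by 177 mm) begins 78 mm behind the grasp point.
Start: joints at [1.248, 0.3, 1.521, -0, 1.321, -0.067], TCP at [0.139, 0.532, 0.222] pointing down, gripper open.
Joint ranges: [-3.03, 3.03], [-0.79, 2.21], [0.23, 2.52], [-1.04, 4.18], [0, 3.07], [-2.55, 2.55]. Speed limits (rad/s): [2.22, 2.22, 2.57, 3.14, 3.14, 3.14].

INTERFACE

Orientations are given as [roll, pitch, yaw] about the fixed x, y, z axes, in that order (R = Rz(yaw) Ry(pitch) Rx(roll)).
In Python, from station import telemetry, viewer, hand_in, ctrl gives the robot as it stands.
- The arm moves only by the tool step_arm, never from a script. Its argument "plan" is a list of rows, each an object of numbers: "dx", "dy", "dz": the shift along the tool's x, y, z scaled (see below); "rx", "ry", "rz": the turn, a rotation vector about the tool's x, y, z scaled (see below); "claw": the closure, from 0 (fully open) to 1 (shut). In form: [{"dx": .., "dy": .., "dz": .., "rx": .., "ry": .., "rz": .., "claw": ..}, ...]. A call has 1 to 10 rows; each row shifts and turns the commanded pose from where the row before left it, along the tool's axes as they then stand; what a row does not reach is not made up. The controller multiplies each number of a shift by 0.1 m and each number of a turn by 90 degrees. A row lasts 1/10 s, in which the tool goes at most 50 mm and 8.59 degrees, less where a joint would pass 70% of its speed; a pose out of reach is approached as far as the arm can. A call with a number of a shift or a turn outside -1 to 1 is refused whole. A call with a gripper value outside its range is refused whole. The fingers move at their own pace and stop on an object; "grip_force" is the grip in N (left out, the last holds). Time passes only in rows, so rows that do not move let the fingers close. It gives the time, the measured TCP pose, the force, the opening and the grip force at its end, in the units of the state.
- telemetry.get_obs(): the state, without advancing time (a new reading comes with each control period).
- viewer.camera(name): name is "side" or "top" or "wrist"; returns a dict with "img" (480x640x3 uint8, red, green, blue), "z_map" (480x640 float32, m along the optical axis (not along the pixel's ray), 0 where there is no reading), "fx", "fy", "cx", "cy" (pixels), "R" (3x3) and "t" (3): a world point X has camera coordinates R X + t; the wrist camera has in their place "tool_from_camera" (4x4, takes a point from camera to tool coordinates, whose origin is the TCP and whose axes are the flange's). Camera axes: x right, y down, z forward; pixel columns grow to the right and rows downward; lengths in m; the calibration is good to about 2 mm. A picture is of the moment at which its call begins: read the wrist's pose just before it.
- hand_in(): hands the job in; it is judged then, once.
Trained networks look in a picture, given as the dict that the camera call returned (one of the last four; its "shot" number tells which), for a name from the list of things; names that differ only in an ending like _2 or _b are one class to them, and where a whole thing is asked for, a point or a joint stands for the part that bears it (a point fixed in the world has none). Each returns a list of dicts, best first, with "score" (0 to 1); they miss things now and then, are a little off and sometimes report something else, mostly with a low value. They report only what shows in the picture. A call takes as long as a camera call.
- viewer.recognise(target, picture): "rect" ([left, top, right, bottom] in pixels, round what is visible of it).
The state is a dict: "time_s": time; "qpos": joint angles; "joint_vel": joint speeds; "tau": joint torques, N m; "ee_pos": TCP position; "eef_rot": TCP orientation; "force": force on the tool from outside, world axes, zero at the start; "moment": the same for the moment, N m; "grip_width": finger opening in m; "grip_force": force on a finger pad.
Only numpy, scipy, OpenCV 4.12 (cv2) and the standard library are available. Lean on these libraries where they do the work, as an engineer would, in place of code of your own. Each camera call takes 0.05 s, during which the arm holds its last target. There are 200 camera calls.

TASK

Wind the handwheel of the service rig until the carriage with the lower filter-housing half touches the red stop. Then set the blue upper half flat on the two dowels and press it down against its springy gasket until the two halves meet; finish while still pressing, without letting go. Leave the other things on the bench where they are.

Things in the scene. Friction and masses are not known exactly. Their poses are not given: they have to be found in the camera images.
- carriage (a joint): slide of the dark steel carriage (120 x 70 mm) that carries the aluminium lower housing half (100 x 56 x 30 mm). 0 = far from the stop, partly under the clear hood; 0.090 m = its edge touches the red stop block, a hard end. It moves along the rig's -y, 13.5 mm per radian of the handwheel, and stays where it is left
- wheel (a joint): turn of the handwheel (118 mm across, vertical axis, black rim, lies flat). Grows as it turns clockwise seen from above, which drives the carriage to the stop; 6.67 rad = carriage at the stop. About 0.18 N m turns it; stays where it is left
- wheel_axis (a point): point on the handwheel's vertical axis at the height of crank_grip; fixed on the rig. Its axes are the rig's: z up, -y the way the carriage travels to the stop
- crank_grip (a point): mid-grip of the blue upright crank handle on the wheel rim: a cylinder 20 mm in diameter that spins freely on its own pin, 53 mm from the wheel axis, standing clear from 30 mm below this point to 18 mm above it. 110 mm above the bench. It goes round with the wheel
- stop_face (a point): middle of the face of the red stop block (110 x 16 x 34 mm) that the carriage touches; rig axes. A clear hood, top 95 mm above the bench, covers the rig from 109 mm to 185 mm from this face along +y
- lower_face (a point): centre of the flat top face of the lower housing half, 60 mm above the bench; x runs through both dowels, z up. Moves with the carriage. A sprung black gasket pad (44 x 40 mm) stands 4 mm proud of it in the middle; pushing it flush takes 6 N at first and 11 N at the end, more than the upper half's weight
- dowel_a (a point): tip of one steel dowel, 36 mm from lower_face along its -x, 10 mm in diameter, standing 19 mm above the face, its top 7 mm tapered to 4 mm
- dowel_b (a point): tip of the other dowel, 36 mm from lower_face along its +x; same size
- cover: the upper housing half: blue slab 100 (x) x 56 (y) x 22 (z) mm with two 12 mm through holes 36 mm from the middle along its x either way, and a black grip block in the middle of its top, 44 (x) x 20 (y) mm, from 22 to 54 mm above the underside. Origin: centre of the underside, z up. About 0.3 kg, loose on the bench, to the left or the right of the rig. It fits either way round.
- cap: bystander: grey round detector cap, 72 mm wide, 45 mm tall, loose; origin under its middle
- regulator: bystander: brass gas regulator with two blue gauges, about 130 mm wide, 70 mm tall, loose
- screwdriver: bystander: red-handled screwdriver lying loose
- wrench: bystander: steel wrench lying loose
- jar: bystander: small jar, 52 mm wide, 70 mm tall, loose
- solvent: bystander: amber bottle, 66 mm wide, 150 mm tall, loose

How it is judged:
On the way, in this order (a step that is already met when the one before it is completed fails the run):
1. the carriage touches the red stop (value of joint carriage above 0.088 m), for 0.2 s.
2. the upper half is on both dowels (z of cover in the frame of lower_face below 0.01 m and horizontal distance between cover and lower_face below 0.004 m and angle between the x axis of cover and the x axis of lower_face, either way round below 0.07 rad and value of joint carriage above 0.0875 m), for 0.1 s.
At the end, for the whole second after the job is handed in: Carriage at the stop (within 2.5 mm); upper half on both dowels (centre within 3.5 mm, turned under 0.06 rad, tilted under 0.04 rad), pressed by the robot to a gap under 1.7 mm with over 5 N on the lower half, at rest (value of joint carriage above 0.0875 m and z of cover in the frame of lower_face below 0.0017 m and horizontal distance between cover and lower_face below 0.0035 m and angle between the x axis of cover and the x axis of lower_face, either way round below 0.06 rad and angle between cover's own z axis and vertical below 0.04 rad and contact force between cover and carriage above 5 N and contact force between any of the fingers, the arm and cover above 3 N and linear speed of cover below 0.01 m/s); the arm keeps its last pose, push and grip.
It fails at once if a bystander is disturbed (moved more than 30 mm) (distance of any of cap, regulator, screwdriver, wrench, jar, solvent from where it was at the start of the episode above 0.03 m).
It also fails if it takes over 66 s, if anything falls off the work surface, if the arm or the gripper's body presses on something with over 40 N, if the wrist force passes 120 N, or if a joint passes its speed limit or range.

## Working session

There is one attempt and no reset: what is moved stays moved. The work goes in short steps, Python scripts to look and compute and a tool call to move; the robot and the scene stay as the last step left them, time stands still between calls to the robot, and variables do not carry over. Pictures are saved under pics/ and viewed, at most 10 in all, crops included, and the job is handed in when it is done.

Besides the shell and the picture viewer there is one more tool, called after "Call:" by a JSON object that holds its "fn" and its "kwargs", one argument or row to a line. step_arm: Moves the arm, as the interface text tells. Shifts and turns lie within -1 to 1; 1 stands for 0.1 m of shift or 90 degrees of turn. Its arguments: {"type":"object","properties":{"plan":{"type":"array"},"grip_force":{"type":"number"}},"required":["plan"]}

```bash
mkdir -p pics; ls
cat > h.py <<'E'
import numpy as np, cv2
from scipy.spatial.transform import Rotation as Ro
from station import telemetry, viewer, hand_in, ctrl
def cloud(p):
    z=p["z_map"]; v,u=np.mgrid[:480,:640]
    c=np.stack([(u-p["cx"])/p["fx"]*z,(v-p["cy"])/p["fy"]*z,z],-1)
    if "R" in p: w=(c-np.array(p["t"]))@np.array(p["R"])
    else:
        T=np.array(p["tool_from_camera"]); o=p["obs"]
        w=(c@T[:3,:3].T+T[:3,3])@Ro.from_euler('xyz',o["eef_rot"]).as_matrix().T+np.array(o["ee_pos"])
    w[z==0]=np.nan
    return w
def shot(n):
    o=telemetry.get_obs(); p=viewer.camera(n); p["obs"]=o; return p
def save(p,f,box=None,s=1):
    i=p["img"]
    if box: i=i[box[1]:box[3],box[0]:box[2]]
    cv2.imwrite('pics/'+f,cv2.resize(i[...,::-1],None,fx=s,fy=s))
E
python3 - <<'E'
from h import *
p=shot("top"); save(p,"top.png"); w=cloud(p)
np.savez('top.npz',w=w,img=p["img"])
print(telemetry.get_obs(), ctrl.tcp_to_tips)
for t in ["cover","crank_grip","lower_face","stop_face","wheel","carriage","dowel_a","cap","regulator","screwdriver","wrench","jar","solvent"]:
    for d in viewer.recognise(t,p)[:2]:
        r=np.array(d["rect"]).astype(int); c=w[(r[1]+r[3])//2,(r[0]+r[2])//2]
        print(t,round(d["score"],2),r,c.round(3))
E
```

```text
pics
{'time_s': 0.05, 'qpos': array([ 1.24838979e+00,  3.00428944e-01,  1.52158357e+00,  1.89593008e-05,
        1.32072377e+00, -6.66172666e-02]), 'joint_vel': array([ 0.00020867,  0.00019982, -0.00388549,  0.00120901,  0.00184604,
        0.00031189]), 'tau': array([ 2.04415912e-03, -5.33212495e+01, -3.53715384e+01,  7.10586668e-02,
        2.35840632e-02, -7.35203685e-05]), 'ee_pos': array([0.13908303, 0.53186531, 0.2219084 ]), 'eef_rot': array([-3.14045279e+00, -9.44524473e-05,  2.88579863e+00]), 'force': array([ 0.74537728, -0.40880099,  1.29274085]), 'moment': array([ 0.00976997,  0.00892547, -0.0065949 ]), 'grip_force': 0.0, 'grip_width': 0.0941562334290797} 0.017
cover 0.86 [137 256 179 304] [0.456 0.345 0.031]
crank_grip 0.96 [342 215 396 270] [ 0.55  -0.129  0.081]
lower_face 0.83 [265 214 292 267] [0.551 0.071 0.065]
stop_face 0.7 [227 196 395 282] [0.562 0.001 0.011]
wheel 0.68 [341 218 393 273] [ 0.544 -0.125  0.08 ]
carriage 0.59 [479 185 526 223] [ 0.636 -0.407  0.108]
dowel_a 0.82 [261 211 293 267] [0.553 0.073 0.066]
cap 0.6 [460 259 491 288] [ 0.491 -0.368  0.046]
screwdriver 0.7 [259 285 276 373] [0.353 0.092 0.025]
wrench 0.58 [368 293 394 374] [ 0.351 -0.166  0.007]
jar 0.84 [169 162 199 191] [0.69  0.289 0.07 ]
solvent 0.74 [479 185 525 221] [ 0.638 -0.407  0.11 ]
```

View pics/top.png

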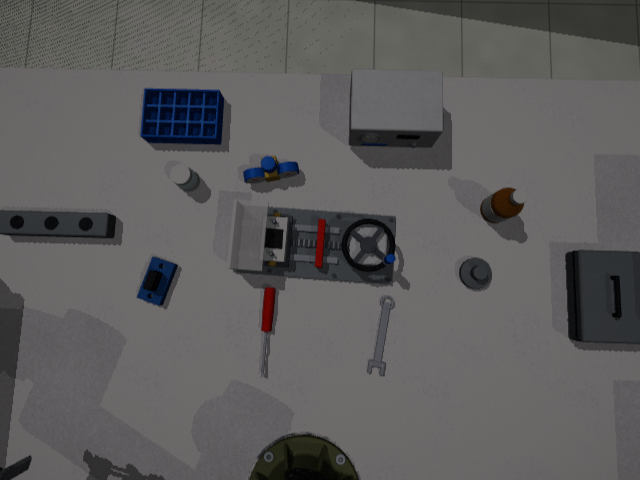

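Run:
```python
from h import *
d=np.load('top.npz'); w=d['w']; im=d['img'].astype(int)
hsv=cv2.cvtColor(d['img'],cv2.COLOR_RGB2HSV)
blue=(hsv[...,0]>100)&(hsv[...,0]<125)&(hsv[...,1]>120)
def sub(m,b): k=np.zeros_like(m); k[b[1]:b[3],b[0]:b[2]]=1; return m&k
g=sub(blue,(380,245,400,270)); P=w[g]; print('crank',len(P),np.round(P,3)[:40:2].tolist())
dark=im.sum(-1)<110
r=sub(dark,(335,212,402,276)); P=w[r]; P=P[(P[:,2]>.06)&(P[:,2]<.1)]
c,s,_=cv2.minAreaRect(P[:,:2].astype(np.float32)); print('rim',c,s,np.median(P[:,2]),len(P), cv2.minEnclosingCircle(P[:,:2].astype(np.float32)))
red=((hsv[...,0]<8)|(hsv[...,0]>172))&(hsv[...,1]>140)
P=w[sub(red,(300,212,340,275))]; P=P[P[:,2]>.02];print('stop',cv2.minAreaRect(P[:,:2].astype(np.float32)),np.median(P[:,2]),P.max(0),P.min(0))
cv=sub(blue,(130,250,185,310)); P=w[cv]; print('cover',cv2.minAreaRect(P[:,:2].astype(np.float32)),np.median(P[:,2]))
P=w[sub(dark,(145,262,172,298))]; P=P[P[:,2]>.045]; print('block',len(P),P.mean(0),cv2.minAreaRect(P[:,:2].astype(np.float32)) if len(P) else 0)
p=shot("wrist"); print(np.round(p["tool_from_camera"],3),p["fx"])
```

```text
crank 94 [[0.523, -0.167, 0.128], [0.523, -0.171, 0.126], [0.521, -0.165, 0.125], [0.521, -0.169, 0.127], [0.521, -0.172, 0.13], [0.519, -0.162, 0.128], [0.519, -0.167, 0.128], [0.519, -0.171, 0.128], [0.519, -0.175, 0.124], [0.517, -0.163, 0.127], [0.517, -0.166, 0.13], [0.517, -0.171, 0.126], [0.517, -0.175, 0.128], [0.517, -0.16, 0.097], [0.515, -0.161, 0.126], [0.515, -0.164, 0.129], [0.515, -0.168, 0.129], [0.515, -0.172, 0.13], [0.515, -0.177, 0.13], [0.513, -0.16, 0.117]]
rim (0.5446776151657104, -0.12738211452960968) (0.11424611508846283, 0.11400680989027023) 0.07694290164894059 868 ((0.5435096025466919, -0.12813308835029602), 0.06013800576329231)
stop ((0.5508208870887756, -0.02067849226295948), (0.015804532915353775, 0.10819904506206512), 87.29922485351562) 0.04371063525622554 [ 0.60470235 -0.01123294  0.04915677] [ 0.49701437 -0.02966612  0.02422928]
cover ((0.4538525938987732, 0.355090856552124), (0.056070972234010696, 0.10228835046291351), 71.55138397216797) nan
block 189 [0.45623659 0.35260605 0.05301913] ((0.45551297068595886, 0.3544751703739166), (0.02197335846722126, 0.04444922134280205), 74.89444732666016)
[[-0.    -0.961 -0.275  0.079]
 [ 1.    -0.    -0.001 -0.001]
 [ 0.001 -0.275  0.961 -0.161]
 [ 0.     0.     0.     1.   ]] 359.85065309470093
```

Call:
{"fn": "step_arm", "kwargs": {
  "plan": [
    {"rz":-0.081},
    {"rz":-0.081},
    {"dx":-0.25,"dy":-0.41},
    {"dx":-0.25,"dy":-0.41},
    {"dx":-0.25,"dy":-0.41},
    {"dx":-0.25,"dy":-0.41},
    {"dx":-0.25,"dy":-0.41},
    {"dx":-0.25,"dy":-0.41},
    {"dx":-0.25,"dy":-0.41},
    {"dx":-0.25,"dy":-0.41}
  ]
}}

```text
$.plan[0]: bad value
```

Call:
{"fn": "step_arm", "kwargs": {
  "plan": [
    {"dx":-0.25,"dy":-0.41},
    {"dx":-0.25,"dy":-0.41},
    {"dx":-0.25,"dy":-0.41},
    {"dx":-0.25,"dy":-0.41},
    {"dx":-0.25,"dy":-0.41},
    {"dx":-0.25,"dy":-0.41},
    {"dx":-0.25,"dy":-0.41},
    {"dx":-0.25,"dy":-0.41},
    {},
    {}
  ]
}}

```text
$.plan[0]: bad value
```

Run:
```python
from h import *
p=shot("wrist"); save(p,"w1.png"); w=cloud(p); np.savez('w1.npz',w=w,img=p["img"])
o=p["obs"]; print(o["time_s"],o["ee_pos"],o["eef_rot"],o["force"])
hsv=cv2.cvtColor(p["img"],cv2.COLOR_RGB2HSV)
blue=(hsv[...,0]>100)&(hsv[...,0]<125)&(hsv[...,1]>120)
P=w[blue]; P=P[P[:,2]>.122]; print('crank',len(P),cv2.minEnclosingCircle(P[:,:2].astype(np.float32)),P.mean(0))
P=w.reshape(-1,3); k=(p["img"].sum(-1)<150).ravel()&(P[:,2]>.06)&(P[:,2]<.1)&(np.hypot(P[:,0]-.5445,P[:,1]+.1275)<.075)&(np.hypot(P[:,0]-.5445,P[:,1]+.1275)>.04); Q=P[k]
print('rim',len(Q),cv2.minAreaRect(Q[:,:2].astype(np.float32)),cv2.minEnclosingCircle(Q[:,:2].astype(np.float32)),np.median(Q[:,2]))
```

```text
0.75 [0.13915124 0.53209788 0.22245588] [ 3.14158267e+00 -1.06717595e-05  2.88579478e+00] [-0.1384355  -0.36844908 -0.13530408]
crank 2730 ((0.1081564873456955, 0.539355456829071), 0.07062804698944092) [0.11873258 0.53613468 0.3114757 ]
rim 0 ((0.0, 0.0), (0.0, 0.0), 0.0) ((0.0, 0.0), 0.0) nan
  return _methods._mean(a, axis=axis, dtype=dtype,
  ret = ret.dtype.type(ret / rcount)
```

View pics/w1.png

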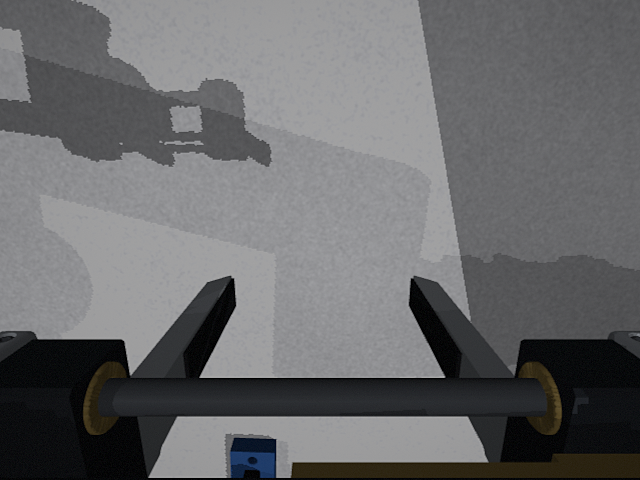

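Call:
{"fn": "step_arm", "kwargs": {
  "plan": [
    {"dx":0,"dy":0,"dz":0,"rx":0,"ry":0,"rz":-0.081,"claw":0},
    {"dx":0,"dy":0,"dz":0,"rx":0,"ry":0,"rz":-0.081,"claw":0},
    {"dx":-0.27,"dy":-0.39,"dz":0,"rx":0,"ry":0,"rz":0,"claw":0},
    {"dx":-0.27,"dy":-0.39,"dz":0,"rx":0,"ry":0,"rz":0,"claw":0},
    {"dx":-0.27,"dy":-0.39,"dz":0,"rx":0,"ry":0,"rz":0,"claw":0},
    {"dx":-0.27,"dy":-0.39,"dz":0,"rx":0,"ry":0,"rz":0,"claw":0},
    {"dx":-0.27,"dy":-0.39,"dz":0,"rx":0,"ry":0,"rz":0,"claw":0},
    {"dx":-0.27,"dy":-0.39,"dz":0,"rx":0,"ry":0,"rz":0,"claw":0},
    {"dx":-0.27,"dy":-0.39,"dz":0,"rx":0,"ry":0,"rz":0,"claw":0},
    {"dx":-0.27,"dy":-0.39,"dz":0,"rx":0,"ry":0,"rz":0,"claw":0}
  ]
}}

```text
time_s: 1.8
ee_pos: [0.3555, 0.2181, 0.2227]
eef_rot: [3.141, 0.001, 3.14]
force: [0.7, 0.2, -0.3]
grip_width: 0.0937
grip_force: 0.0
```

Call:
{"fn": "step_arm", "kwargs": {
  "plan": [
    {"dx":-0.27,"dy":-0.39,"dz":0,"rx":0,"ry":0,"rz":0,"claw":0},
    {"dx":-0.27,"dy":-0.39,"dz":0,"rx":0,"ry":0,"rz":0,"claw":0},
    {"dx":-0.27,"dy":-0.39,"dz":0,"rx":0,"ry":0,"rz":0,"claw":0},
    {"dx":-0.27,"dy":-0.39,"dz":0,"rx":0,"ry":0,"rz":0,"claw":0},
    {"dx":-0.27,"dy":-0.39,"dz":0,"rx":0,"ry":0,"rz":0,"claw":0},
    {"dx":-0.27,"dy":-0.39,"dz":0,"rx":0,"ry":0,"rz":0,"claw":0},
    {"dx":-0.27,"dy":-0.39,"dz":0,"rx":0,"ry":0,"rz":0,"claw":0},
    {"dx":-0.27,"dy":-0.39,"dz":0,"rx":0,"ry":0,"rz":0,"claw":0},
    {"dx":-0.27,"dy":-0.35,"dz":0,"rx":0,"ry":0,"rz":0,"claw":0},
    {"dx":0,"dy":0,"dz":0,"rx":0,"ry":0,"rz":0,"claw":0}
  ]
}}

```text
time_s: 2.8
ee_pos: [0.5986, -0.1313, 0.221]
eef_rot: [-3.141, -0.001, 3.137]
force: [-0.2, 0.9, -0.3]
grip_width: 0.0939
grip_force: 0.0
```

Run:
```python
from h import *
p=shot("wrist"); save(p,"w2.png"); w=cloud(p); np.savez('w2.npz',w=w,img=p["img"])
o=p["obs"]; print(o["time_s"],o["ee_pos"],o["eef_rot"],o["force"])
hsv=cv2.cvtColor(p["img"],cv2.COLOR_RGB2HSV)
blue=(hsv[...,0]>100)&(hsv[...,0]<125)&(hsv[...,1]>120)
P=w[blue]; P=P[(P[:,2]>.122)&(P[:,2]<.135)]; print('crank',len(P),cv2.minEnclosingCircle(P[:,:2].astype(np.float32)),P.mean(0))
P=w.reshape(-1,3); r=np.hypot(P[:,0]-.5445,P[:,1]+.1275); k=(p["img"].sum(-1)<150).ravel()&(P[:,2]>.06)&(P[:,2]<.1)&(r<.07)&(r>.04); Q=P[k]
print('rim',len(Q),cv2.minAreaRect(Q[:,:2].astype(np.float32)),cv2.minEnclosingCircle(Q[:,:2].astype(np.float32)),np.median(Q[:,2]))
```

```text
2.8 [ 0.59861781 -0.13130844  0.22096401] [-3.14145318e+00 -1.25249247e-03  3.13678631e+00] [-0.24090099  0.93699905 -0.30641028]
crank 645 ((0.514182448387146, -0.16986232995986938), 0.009879997931420803) [ 0.51413611 -0.16931276  0.12653603]
rim 4954 ((0.5467682480812073, -0.1271076202392578), (0.11420199275016785, 0.11558187007904053), 55.60015869140625) ((0.5461798906326294, -0.12762761116027832), 0.05837148800492287) 0.07606143917651187
```

View pics/w2.png

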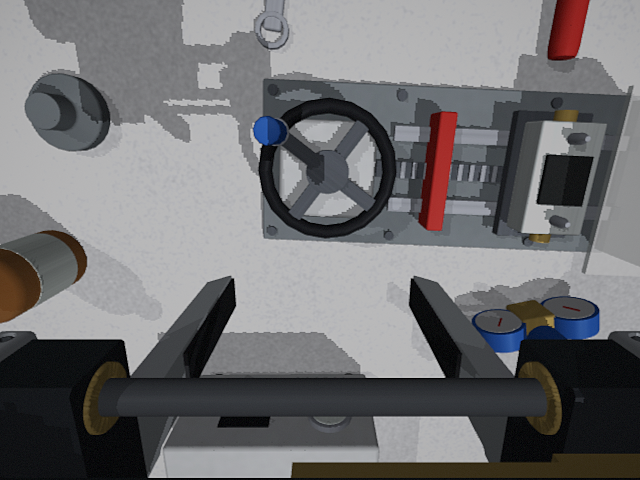

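Call:
{"fn": "step_arm", "kwargs": {
  "plan": [
    {"dx":0.42,"dy":-0.19,"dz":0,"rx":0,"ry":0,"rz":0,"claw":0.5},
    {"dx":0.42,"dy":-0.19,"dz":0,"rx":0,"ry":0,"rz":0,"claw":0.5},
    {"dx":0,"dy":0,"dz":0.3,"rx":0,"ry":0,"rz":0,"claw":0.5},
    {"dx":0,"dy":0,"dz":0,"rx":0,"ry":0,"rz":0,"claw":0.5},
    {"dx":0,"dy":0,"dz":0,"rx":0,"ry":0,"rz":0,"claw":0.5},
    {"dx":0,"dy":0,"dz":0,"rx":0,"ry":0,"rz":0,"claw":0.5}
  ]
}}

```text
time_s: 3.45
ee_pos: [0.514, -0.1649, 0.1936]
eef_rot: [-3.141, 0.001, 3.141]
force: [0.4, -0.3, 0.1]
grip_width: 0.0495
grip_force: 0.0
```

Run:
```python
from h import *
w=np.load('w2.npz')['w'].reshape(-1,3); r=np.hypot(w[:,0]-.5465,w[:,1]+.1273); print(np.nanpercentile(w[r<.02,2],[50,99]),np.nanpercentile(w[r<.04,2],[50,99]))
```

```text
[0.07876604 0.08054774] [0.31622696 0.3335661 ]
```

Call:
{"fn": "step_arm", "kwargs": {
  "plan": [
    {"dx":0,"dy":-0.05,"dz":0.3,"rx":0,"ry":0,"rz":0,"claw":0.5},
    {"dx":0,"dy":0,"dz":0.3,"rx":0,"ry":0,"rz":0,"claw":0.5},
    {"dx":0,"dy":0,"dz":0.25,"rx":0,"ry":0,"rz":0,"claw":0.5},
    {"dx":0,"dy":0,"dz":0,"rx":0,"ry":0,"rz":0,"claw":0.5},
    {"dx":0,"dy":0,"dz":0,"rx":0,"ry":0,"rz":0,"claw":1},
    {"dx":0,"dy":0,"dz":0,"rx":0,"ry":0,"rz":0,"claw":1},
    {"dx":0,"dy":0,"dz":0,"rx":0,"ry":0,"rz":0,"claw":1},
    {"dx":0,"dy":0,"dz":0,"rx":0,"ry":0,"rz":0,"claw":1},
    {"dx":0,"dy":0,"dz":0,"rx":0,"ry":0,"rz":0,"claw":1}
  ],
  "grip_force": 15
}}

```text
time_s: 4.35
ee_pos: [0.5138, -0.1702, 0.1086]
eef_rot: [3.142, 0.002, 3.14]
force: [0.5, 4.0, 6.7]
grip_width: 0.0194
grip_force: 15.0
```

```bash
cat > crank.py <<'E'
import numpy as np,sys
a0,st,n=map(float,sys.argv[1:4]); x0,y0=map(float,sys.argv[4:6])
c=np.array([.5465,-.1273]); k=np.arange(1,n+1)
a=np.radians(a0-st*k); P=c+.053*np.c_[np.cos(a),np.sin(a)]
q=np.round(np.c_[-(P[:,0]-x0),P[:,1]-y0]*10,2); print(np.diff(np.vstack([[0,0],q]),axis=0).round(2).tolist())
E
python3 crank.py 232.7 12 30 .5142 -.1697
```

```text
[[0.08, 0.08], [0.06, 0.09], [0.04, 0.1], [0.03, 0.11], [-0.01, 0.11], [-0.02, 0.11], [-0.05, 0.1], [-0.07, 0.09], [-0.08, 0.07], [-0.1, 0.05], [-0.1, 0.03], [-0.12, 0.01], [-0.1, -0.01], [-0.11, -0.04], [-0.09, -0.05], [-0.08, -0.08], [-0.07, -0.09], [-0.04, -0.1], [-0.02, -0.11], [0.0, -0.11], [0.03, -0.11], [0.04, -0.1], [0.07, -0.09], [0.09, -0.07], [0.09, -0.05], [0.11, -0.04], [0.11, -0.01], [0.11, 0.02], [0.1, 0.03], [0.1, 0.06]]
```

Call:
{"fn": "step_arm", "kwargs": {
  "plan": [
    {"dx":0.08,"dy":0.08,"dz":0,"rx":0,"ry":0,"rz":0,"claw":1},
    {"dx":0.06,"dy":0.09,"dz":0,"rx":0,"ry":0,"rz":0,"claw":1},
    {"dx":0.04,"dy":0.1,"dz":0,"rx":0,"ry":0,"rz":0,"claw":1},
    {"dx":0.03,"dy":0.11,"dz":0,"rx":0,"ry":0,"rz":0,"claw":1},
    {"dx":-0.01,"dy":0.11,"dz":0,"rx":0,"ry":0,"rz":0,"claw":1}
  ]
}}

```text
time_s: 4.85
ee_pos: [0.4922, -0.1217, 0.1085]
eef_rot: [-3.14, -0.001, 3.14]
force: [-12.7, -2.5, 16.0]
grip_width: 0.0196
grip_force: 15.0
```

Call:
{"fn": "step_arm", "kwargs": {
  "plan": [
    {"dx":-0.02,"dy":0.11,"dz":0,"rx":0,"ry":0,"rz":0,"claw":1},
    {"dx":-0.05,"dy":0.1,"dz":0,"rx":0,"ry":0,"rz":0,"claw":1},
    {"dx":-0.07,"dy":0.09,"dz":0,"rx":0,"ry":0,"rz":0,"claw":1},
    {"dx":-0.08,"dy":0.07,"dz":0,"rx":0,"ry":0,"rz":0,"claw":1},
    {"dx":-0.1,"dy":0.05,"dz":0,"rx":0,"ry":0,"rz":0,"claw":1},
    {"dx":-0.1,"dy":0.03,"dz":0,"rx":0,"ry":0,"rz":0,"claw":1},
    {"dx":-0.12,"dy":0.01,"dz":0,"rx":0,"ry":0,"rz":0,"claw":1},
    {"dx":-0.1,"dy":-0.01,"dz":0,"rx":0,"ry":0,"rz":0,"claw":1},
    {"dx":-0.11,"dy":-0.04,"dz":0,"rx":0,"ry":0,"rz":0,"claw":1},
    {"dx":-0.09,"dy":-0.05,"dz":0,"rx":0,"ry":0,"rz":0,"claw":1}
  ]
}}

```text
time_s: 5.85
ee_pos: [0.5778, -0.0852, 0.1085]
eef_rot: [-3.141, 0.001, 3.141]
force: [-7.3, -2.9, 9.5]
grip_width: 0.0194
grip_force: 15.0
```

Call:
{"fn": "step_arm", "kwargs": {
  "plan": [
    {"dx":-0.08,"dy":-0.08,"dz":0,"rx":0,"ry":0,"rz":0,"claw":1},
    {"dx":-0.07,"dy":-0.09,"dz":0,"rx":0,"ry":0,"rz":0,"claw":1},
    {"dx":-0.04,"dy":-0.1,"dz":0,"rx":0,"ry":0,"rz":0,"claw":1},
    {"dx":-0.02,"dy":-0.11,"dz":0,"rx":0,"ry":0,"rz":0,"claw":1},
    {"dx":0,"dy":-0.11,"dz":0,"rx":0,"ry":0,"rz":0,"claw":1},
    {"dx":0.03,"dy":-0.11,"dz":0,"rx":0,"ry":0,"rz":0,"claw":1},
    {"dx":0.04,"dy":-0.1,"dz":0,"rx":0,"ry":0,"rz":0,"claw":1},
    {"dx":0.07,"dy":-0.09,"dz":0,"rx":0,"ry":0,"rz":0,"claw":1},
    {"dx":0.09,"dy":-0.07,"dz":0,"rx":0,"ry":0,"rz":0,"claw":1},
    {"dx":0.09,"dy":-0.05,"dz":0,"rx":0,"ry":0,"rz":0,"claw":1}
  ]
}}

```text
time_s: 6.85
ee_pos: [0.5656, -0.1762, 0.1077]
eef_rot: [3.141, -0.0, 3.141]
force: [0.6, -0.5, -0.1]
grip_width: 0.0226
grip_force: 0.0
```

Call:
{"fn": "step_arm", "kwargs": {
  "plan": [
    {"dx":0.11,"dy":-0.04,"dz":0,"rx":0,"ry":0,"rz":0,"claw":1},
    {"dx":0.11,"dy":-0.01,"dz":0,"rx":0,"ry":0,"rz":0,"claw":1},
    {"dx":0.11,"dy":0.02,"dz":0,"rx":0,"ry":0,"rz":0,"claw":1},
    {"dx":0.1,"dy":0.03,"dz":0,"rx":0,"ry":0,"rz":0,"claw":1},
    {"dx":0,"dy":0,"dz":0,"rx":0,"ry":0,"rz":0,"claw":1}
  ]
}}

```text
time_s: 7.35
ee_pos: [0.5222, -0.1765, 0.1076]
eef_rot: [-3.141, -0.0, 3.14]
force: [-0.3, -0.4, 0.5]
grip_width: 0.0005
grip_force: 0.0
```

Run:
```python
from h import *
p=shot("top"); w=cloud(p); save(p,"top2.png",(220,190,410,300),4); np.savez('top2.npz',w=w,img=p["img"])
o=p["obs"];print(o["time_s"],o["ee_pos"],o["force"])
```

```text
7.35 [ 0.52224539 -0.17653249  0.10762601] [-0.3353646  -0.42675626  0.5069322 ]
```

View pics/top2.png

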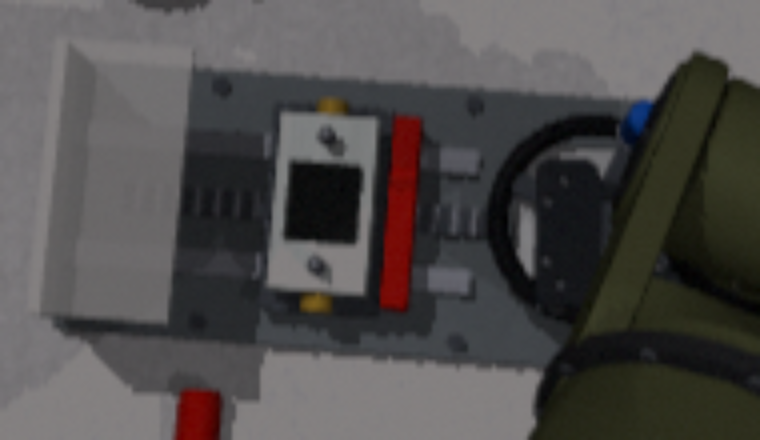

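Call:
{"fn": "step_arm", "kwargs": {
  "plan": [
    {"dx":0,"dy":0,"dz":-0.45,"rx":0,"ry":0,"rz":0,"claw":0.5},
    {"dx":0,"dy":0,"dz":-0.45,"rx":0,"ry":0,"rz":0,"claw":0.5},
    {"dx":-0.35,"dy":0.3,"dz":-0.2,"rx":0,"ry":0,"rz":0,"claw":0.5},
    {"dx":-0.35,"dy":0.3,"dz":0,"rx":0,"ry":0,"rz":0,"claw":0.5},
    {"dx":-0.1,"dy":0.3,"dz":0,"rx":0,"ry":0,"rz":0,"claw":0.5},
    {"dx":0,"dy":0,"dz":0,"rx":0,"ry":0,"rz":0,"claw":0.5},
    {"dx":0,"dy":0,"dz":0,"rx":0,"ry":0,"rz":0,"claw":0.5},
    {"dx":0,"dy":0,"dz":0,"rx":0,"ry":0,"rz":0,"claw":0.5}
  ]
}}

```text
time_s: 8.2
ee_pos: [0.603, -0.0876, 0.2174]
eef_rot: [-3.141, -0.0, 3.14]
force: [0.3, -0.3, -0.4]
grip_width: 0.0468
grip_force: 0.0
```

```bash
cat > meas.py <<'E'
from h import *
import sys
p=shot("wrist"); save(p,sys.argv[1]); w=cloud(p); np.savez('w3.npz',w=w,img=p["img"])
o=p["obs"]; print(o["time_s"],o["ee_pos"],o["eef_rot"])
hsv=cv2.cvtColor(p["img"],cv2.COLOR_RGB2HSV); rect=lambda P: cv2.minAreaRect(P[:,:2].astype(np.float32))
near=(w[...,0]>.47)&(w[...,0]<.63)&(w[...,1]>-.2)&(w[...,1]<.15)
blue=(hsv[...,0]>100)&(hsv[...,0]<125)&(hsv[...,1]>120)
P=w[blue&near]; P=P[(P[:,2]>.122)&(P[:,2]<.135)]
if len(P):
    c=cv2.minEnclosingCircle(P[:,:2].astype(np.float32)); d=np.array(c[0])-[.5465,-.1273]; print('crank',c,'ang',np.degrees(np.arctan2(d[1],d[0])),np.hypot(*d))
red=((hsv[...,0]<8)|(hsv[...,0]>172))&(hsv[...,1]>140)&near
P=w[red]; P=P[P[:,2]>.04]; print('red',rect(P),np.median(P[:,2]),'ymax',P[:,1].max())
k=near&(w[...,2]>.057)&(w[...,2]<.063)&(w[...,1]>-.02)&(p["img"].sum(-1)>250); print('face',rect(w[k]),k.sum(),np.median(w[k][:,2]))
k=near&(w[...,2]>.0615)&(w[...,2]<.068)&(p["img"].sum(-1)<120)&(w[...,1]>-.02); print('pad',rect(w[k]),k.sum())
k=near&(w[...,2]>.0745)&(w[...,2]<.083)&(w[...,1]>-.02)
n,_,s,cc=cv2.connectedComponentsWithStats(k.astype(np.uint8))
lab=cv2.connectedComponents(k.astype(np.uint8))[1]
for i in range(1,n):
    if s[i,4]>4: print('dowel',s[i,4],w[lab==i].mean(0).round(4),cc[i].round(1))
for nm in ("dowel_a","lower_face","stop_face"):
    for r in viewer.recognise(nm,p)[:2]: print(nm,round(r["score"],2),np.round(r["rect"]))
E
python3 meas.py w3.png
```

```text
8.2 [ 0.60297695 -0.08755742  0.21735647] [-3.14136493e+00 -1.76818760e-05  3.13950492e+00]
crank ((0.5938137173652649, -0.1492943912744522), 0.00963424053043127) ang -24.931968014063123 0.052176058671136415
red ((0.5482615828514099, -0.09021137654781342), (0.15377789735794067, 0.10964323580265045), 87.1613540649414) 0.042769356960665306 ymax -0.01130515850584457
face ((0.5538721084594727, 0.021195057779550552), (0.055796436965465546, 0.09990011900663376), 87.3375015258789) 4560 0.058857753936792906
pad ((0.5533812046051025, 0.021154409274458885), (0.039729777723550797, 0.042848195880651474), 87.29328918457031) 1670
dowel 61 [0.5179 0.0224 0.0767] [460.2 130. ]
dowel 54 [0.5893 0.0189 0.0766] [447.5 217.2]
dowel_a 0.95 [399.  99. 490. 238.]
lower_face 0.58 [398.  99. 488. 240.]
stop_face 0.94 [207.  73. 637. 275.]
```

View pics/w3.png

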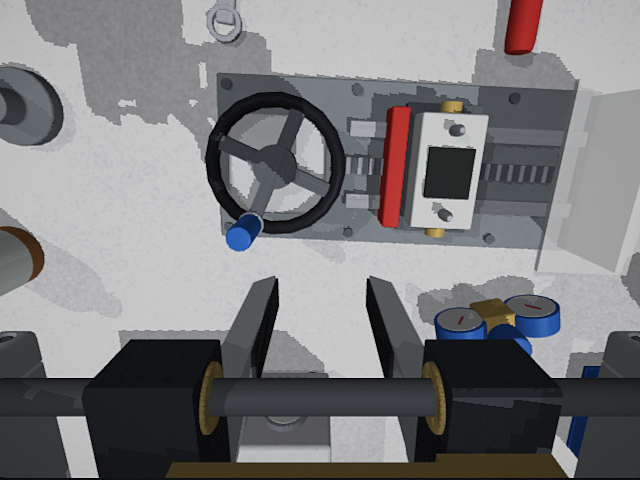

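Run:
```python
from h import *
rect=lambda P: cv2.minAreaRect(P[:,:2].astype(np.float32))
for f in ('w2','w3','top','top2'):
    d=np.load(f+'.npz'); w=d['w']; im=d['img']; hsv=cv2.cvtColor(im,cv2.COLOR_RGB2HSV)
    n=(w[...,0]>.47)&(w[...,0]<.63)&(w[...,1]>-.05)&(w[...,1]<.15)
    red=((hsv[...,0]<8)|(hsv[...,0]>172))&(hsv[...,1]>140)&n&(w[...,2]>.04)&(w[...,2]<.055); P=w[red]; print(f,'red',rect(P),np.median(P[:,2]))
    k=n&(w[...,2]>.056)&(w[...,2]<.064)&(im.sum(-1)>200)&(w[...,1]>-.02); print('face',rect(w[k]))
    for lo,hi in ((.02,.038),):
        k=n&(w[...,2]>lo)&(w[...,2]<hi)&(w[...,1]<.09)&(abs(w[...,0]-.552)<.045)&(w[...,1]>-.012); Q=w[k]; 
        if len(Q): print('carr',np.percentile(Q[:,1],[0,1,5]),np.median(Q[:,2]),len(Q))
```

```text
w2 red ((0.5517438650131226, -0.021652307361364365), (0.016805335879325867, 0.10915973782539368), 87.11019134521484) 0.04272937457401771
face ((0.5569246411323547, 0.08195555210113525), (0.05800783634185791, 0.10021478682756424), 87.6036376953125)
carr [0.0442203  0.04501084 0.04579752] 0.028829890238025402 1581
w3 red ((0.5516645312309265, -0.02158108912408352), (0.016348693519830704, 0.10964323580265045), 87.1613540649414) 0.042766853100156196
face ((0.5538956522941589, 0.021280590444803238), (0.056442081928253174, 0.10011708736419678), 87.28807067871094)
carr [-0.01196462 -0.01167533 -0.01102697] 0.029267148644334134 641
top red ((0.5508309602737427, -0.020613763481378555), (0.015718623995780945, 0.108150914311409), 87.57582092285156) 0.04382386011006561
face ((0.5557451248168945, 0.07766681909561157), (0.04500129446387291, 0.09876839071512222), 87.27384185791016)
carr [-0.00695269 -0.00459783  0.0082013 ] 0.028829147334201277 200
top2 red ((0.550673246383667, -0.020538877695798874), (0.01595199853181839, 0.10809724032878876), 87.43770599365234) 0.044153629035310143
face ((0.5502413511276245, 0.02251284196972847), (0.055468883365392685, 0.10611951351165771), 87.61790466308594)
carr [-0.01184652 -0.01177528 -0.01115676] 0.029600423685247367 204
```

Call:
{"fn": "step_arm", "kwargs": {
  "plan": [
    {"dx":-0.04,"dy":-0.32,"dz":0,"rx":0,"ry":0,"rz":0,"claw":1},
    {"dx":0,"dy":0,"dz":0.3,"rx":0,"ry":0,"rz":0,"claw":1},
    {"dx":0,"dy":0,"dz":0,"rx":0,"ry":0,"rz":0,"claw":1},
    {"dx":0,"dy":0,"dz":0.4,"rx":0,"ry":0,"rz":0,"claw":1},
    {"dx":0,"dy":0,"dz":0.38,"rx":0,"ry":0,"rz":0,"claw":1},
    {"dx":0,"dy":0,"dz":0,"rx":0,"ry":0,"rz":0,"claw":1},
    {"dx":0.02,"dy":-0.05,"dz":0,"rx":0,"ry":0,"rz":0,"claw":1},
    {"dx":0,"dy":0,"dz":0,"rx":0,"ry":0,"rz":0,"claw":1}
  ]
}}

```text
time_s: 9.2
ee_pos: [0.606, -0.1244, 0.1122]
eef_rot: [-3.141, 0.003, 3.14]
force: [-1.1, 0.2, -0.9]
grip_width: 0.0004
grip_force: 0.0
```

Call:
{"fn": "step_arm", "kwargs": {
  "plan": [
    {"dx":0.01,"dy":-0.03,"dz":0,"rx":0,"ry":0,"rz":0,"claw":1},
    {"dx":0.01,"dy":-0.02,"dz":0,"rx":0,"ry":0,"rz":0,"claw":1},
    {"dx":0.0,"dy":-0.02,"dz":0,"rx":0,"ry":0,"rz":0,"claw":1}
  ]
}}

```text
time_s: 9.5
ee_pos: [0.6044, -0.1281, 0.1117]
eef_rot: [3.138, 0.004, 3.141]
force: [4.3, 28.8, 10.1]
grip_width: 0.0005
grip_force: 14.4
```

Call:
{"fn": "step_arm", "kwargs": {
  "plan": [
    {"dx":0,"dy":0.15,"dz":0,"rx":0,"ry":0,"rz":0,"claw":1},
    {"dx":0,"dy":0.05,"dz":-0.4,"rx":0,"ry":0,"rz":0,"claw":1},
    {"dx":0,"dy":0,"dz":-0.45,"rx":0,"ry":0,"rz":0,"claw":0.6},
    {"dx":0,"dy":0,"dz":-0.25,"rx":0,"ry":0,"rz":0,"claw":0.6},
    {"dx":0.09,"dy":0.44,"dz":0,"rx":0,"ry":0,"rz":0,"claw":0.5},
    {"dx":0.09,"dy":0.44,"dz":0,"rx":0,"ry":0,"rz":0,"claw":0.5},
    {"dx":0.09,"dy":0.44,"dz":0,"rx":0,"ry":0,"rz":0,"claw":0.5},
    {"dx":0.09,"dy":0.44,"dz":0,"rx":0,"ry":0,"rz":0,"claw":0.5},
    {"dx":0.09,"dy":0.44,"dz":0,"rx":0,"ry":0,"rz":0,"claw":0.5},
    {"dx":0.09,"dy":0.44,"dz":0,"rx":0,"ry":0,"rz":0,"claw":0.5}
  ]
}}

```text
time_s: 10.5
ee_pos: [0.5489, 0.1551, 0.2204]
eef_rot: [3.142, 0.001, 3.14]
force: [0.5, 0.5, -0.9]
grip_width: 0.0474
grip_force: 0.0
```

Call:
{"fn": "step_arm", "kwargs": {
  "plan": [
    {"dx":0.09,"dy":0.44,"dz":0,"rx":0,"ry":0,"rz":0,"claw":0.5},
    {"dx":0.09,"dy":0.44,"dz":0,"rx":0,"ry":0,"rz":0,"claw":0.5},
    {"dx":0.09,"dy":0.44,"dz":0,"rx":0,"ry":0,"rz":0,"claw":0.5},
    {"dx":0.09,"dy":0.44,"dz":0,"rx":0,"ry":0,"rz":0,"claw":0.5},
    {"dx":0,"dy":0,"dz":0,"rx":0,"ry":0,"rz":0.07,"claw":0.5},
    {"dx":0,"dy":0,"dz":0,"rx":0,"ry":0,"rz":0.07,"claw":0.5},
    {"dx":0,"dy":0,"dz":0,"rx":0,"ry":0,"rz":0.06,"claw":0.5},
    {"dx":0,"dy":0,"dz":0,"rx":0,"ry":0,"rz":0,"claw":0.5},
    {"dx":0,"dy":0,"dz":0,"rx":0,"ry":0,"rz":0,"claw":0.5}
  ]
}}

```text
time_s: 11.4
ee_pos: [0.5137, 0.3294, 0.2199]
eef_rot: [3.141, 0.001, 2.829]
force: [-0.3, 1.2, 0.4]
grip_width: 0.0471
grip_force: 0.0
```

Run:
```python
from h import *
p=shot("wrist"); save(p,"w4.png"); w=cloud(p); o=p["obs"]; print(o["time_s"],o["ee_pos"],o["eef_rot"])
rect=lambda P: cv2.minAreaRect(P[:,:2].astype(np.float32))
hsv=cv2.cvtColor(p["img"],cv2.COLOR_RGB2HSV); n=np.hypot(w[...,0]-.455,w[...,1]-.354)<.08
k=n&(hsv[...,0]>100)&(hsv[...,0]<125)&(hsv[...,1]>120)&(w[...,2]>.018)&(w[...,2]<.026); print('cover',k.sum(),rect(w[k]),np.median(w[k][:,2]))
k=n&(w[...,2]>.048)&(w[...,2]<.06); print('block',k.sum(),rect(w[k]),np.median(w[k][:,2]))
```

```text
11.4 [0.51374382 0.32939507 0.21991426] [3.14118612e+00 5.54651178e-04 2.82885675e+00]
cover 4494 ((0.45555123686790466, 0.35462701320648193), (0.055181194096803665, 0.0992509126663208), 72.86305236816406) 0.02095565170622002
block 1126 ((0.4556765854358673, 0.35402801632881165), (0.01964879222214222, 0.043805427849292755), 72.81558990478516) 0.0527755233712429
```

View pics/w4.png

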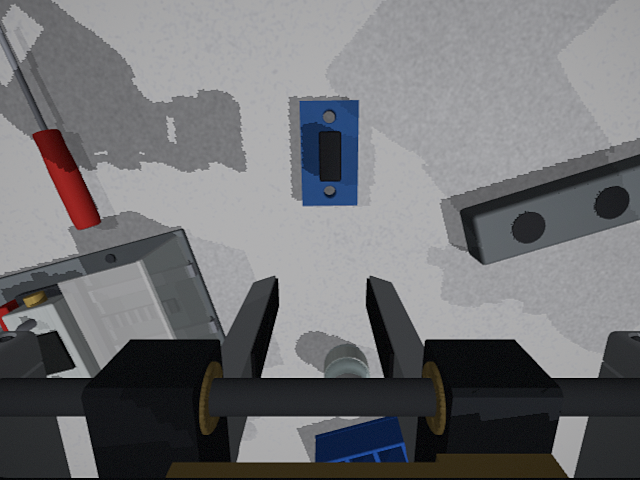

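Call:
{"fn": "step_arm", "kwargs": {
  "plan": [
    {"dx":0.32,"dy":0.03,"dz":0,"rx":0,"ry":0,"rz":-0.008,"claw":0.5},
    {"dx":0.31,"dy":0.03,"dz":0.3,"rx":0,"ry":0,"rz":0,"claw":0.5},
    {"dx":0,"dy":0,"dz":0.4,"rx":0,"ry":0,"rz":0,"claw":0.5},
    {"dx":0,"dy":0,"dz":0.5,"rx":0,"ry":0,"rz":0,"claw":0.5},
    {"dx":0,"dy":0,"dz":0,"rx":0,"ry":0,"rz":0,"claw":0.5},
    {"dx":0,"dy":0,"dz":0,"rx":0,"ry":0,"rz":0,"claw":0.5},
    {"dx":0,"dy":0,"dz":0,"rx":0,"ry":0,"rz":0,"claw":0.5}
  ]
}}

```text
time_s: 12.15
ee_pos: [0.4567, 0.355, 0.1022]
eef_rot: [3.139, 0.002, 2.839]
force: [0.3, 2.0, -0.7]
grip_width: 0.0471
grip_force: 0.0
```

Call:
{"fn": "step_arm", "kwargs": {
  "plan": [
    {"dx":0.01,"dy":0,"dz":0.3,"rx":0,"ry":0,"rz":-0.002,"claw":0.5},
    {"dx":0,"dy":0,"dz":0.29,"rx":0,"ry":0,"rz":0,"claw":0.5},
    {"dx":0,"dy":0,"dz":0,"rx":0,"ry":0,"rz":0,"claw":0.5},
    {"dx":0,"dy":0,"dz":0,"rx":0,"ry":0,"rz":0,"claw":0.5},
    {"dx":0,"dy":0,"dz":0,"rx":0,"ry":0,"rz":0,"claw":1},
    {"dx":0,"dy":0,"dz":0,"rx":0,"ry":0,"rz":0,"claw":1},
    {"dx":0,"dy":0,"dz":0,"rx":0,"ry":0,"rz":0,"claw":1},
    {"dx":0,"dy":0,"dz":0,"rx":0,"ry":0,"rz":0,"claw":1},
    {"dx":0,"dy":0,"dz":0,"rx":0,"ry":0,"rz":0,"claw":1},
    {"dx":0,"dy":0,"dz":0,"rx":0,"ry":0,"rz":0,"claw":1}
  ],
  "grip_force": 50
}}

```text
time_s: 13.15
ee_pos: [0.4548, 0.3548, 0.0408]
eef_rot: [3.141, 0.0, 2.842]
force: [-0.7, 0.9, 5.7]
grip_width: 0.0196
grip_force: 50.0
```

Call:
{"fn": "step_arm", "kwargs": {
  "plan": [
    {"dx":0,"dy":0,"dz":-0.3,"rx":0,"ry":0,"rz":0,"claw":1},
    {"dx":0,"dy":0,"dz":-0.4,"rx":0,"ry":0,"rz":0,"claw":1},
    {"dx":0,"dy":0,"dz":-0.4,"rx":0,"ry":0,"rz":-0.08,"claw":1},
    {"dx":0,"dy":0,"dz":-0.4,"rx":0,"ry":0,"rz":-0.08,"claw":1},
    {"dx":0,"dy":0,"dz":0,"rx":0,"ry":0,"rz":0,"claw":1},
    {"dx":-0.14,"dy":-0.41,"dz":0,"rx":0,"ry":0,"rz":0,"claw":1},
    {"dx":-0.14,"dy":-0.41,"dz":0,"rx":0,"ry":0,"rz":0,"claw":1},
    {"dx":-0.14,"dy":-0.41,"dz":0,"rx":0,"ry":0,"rz":0,"claw":1},
    {"dx":-0.14,"dy":-0.41,"dz":0,"rx":0,"ry":0,"rz":0,"claw":1}
  ]
}}

```text
time_s: 14.05
ee_pos: [0.5022, 0.1863, 0.1888]
eef_rot: [-3.141, -0.002, 3.092]
force: [0.3, 0.0, -3.4]
grip_width: 0.0198
grip_force: 50.0
```

Call:
{"fn": "step_arm", "kwargs": {
  "plan": [
    {"dx":-0.14,"dy":-0.41,"dz":0,"rx":0,"ry":0,"rz":0,"claw":1},
    {"dx":-0.14,"dy":-0.41,"dz":0,"rx":0,"ry":0,"rz":0,"claw":1},
    {"dx":-0.14,"dy":-0.41,"dz":0,"rx":0,"ry":0,"rz":0,"claw":1},
    {"dx":-0.14,"dy":-0.41,"dz":0,"rx":0,"ry":0,"rz":0,"claw":1},
    {"dx":0,"dy":0,"dz":0,"rx":0,"ry":0,"rz":0,"claw":1},
    {"dx":0,"dy":0,"dz":0,"rx":0,"ry":0,"rz":0,"claw":1},
    {"dx":0,"dy":0,"dz":0,"rx":0,"ry":0,"rz":0,"claw":1},
    {"dx":0,"dy":0,"dz":0,"rx":0,"ry":0,"rz":0,"claw":1}
  ]
}}

```text
time_s: 14.85
ee_pos: [0.5502, 0.0227, 0.19]
eef_rot: [3.142, -0.001, 3.094]
force: [-0.4, 0.6, -3.2]
grip_width: 0.0197
grip_force: 50.0
```

Run:
```python
from h import *
o=telemetry.get_obs(); print(o["ee_pos"],o["eef_rot"],o["force"])
p=shot("side"); print(np.round(p["R"],2).tolist(),p["t"],p["fx"])
X=np.array([.5538,.0212,.09]); c=np.array(p["R"])@X+np.array(p["t"]); u,v=int(p["fx"]*c[0]/c[2]+p["cx"]),int(p["fy"]*c[1]/c[2]+p["cy"]); print(u,v,c)
save(p,"s1.png",(max(u-100,0),max(v-75,0),min(u+100,640),min(v+75,480)),4)
```

```text
[0.55022958 0.02266322 0.18997285] [ 3.14155421e+00 -6.51081055e-04  3.09424104e+00] [-0.4247666   0.59100003 -3.22821321]
[[1.0, -0.09, -0.01], [-0.06, -0.55, -0.83], [0.07, 0.83, -0.56]] [-0.57325591  0.09942398  1.4678389 ] 580.5301392056459
313 223 [-0.02427942 -0.01827235  1.47187295]
```

View pics/s1.png

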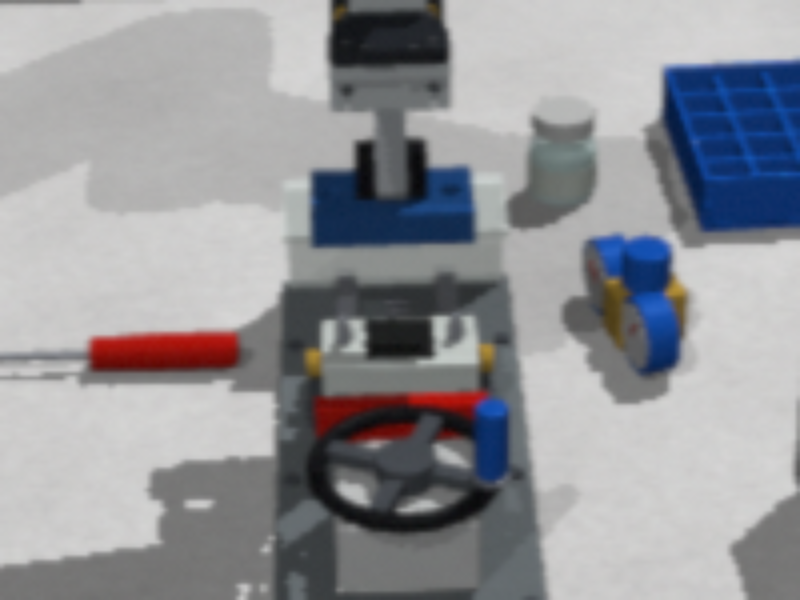

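Call:
{"fn": "step_arm", "kwargs": {
  "plan": [
    {"dx":-0.03,"dy":-0.01,"dz":0.3,"rx":0,"ry":0,"rz":0,"claw":1},
    {"dx":0,"dy":0,"dz":0.3,"rx":0,"ry":0,"rz":0,"claw":1},
    {"dx":0,"dy":0,"dz":0,"rx":0,"ry":0,"rz":0,"claw":1},
    {"dx":0,"dy":0,"dz":0,"rx":0,"ry":0,"rz":0,"claw":1},
    {"dx":0,"dy":0,"dz":0,"rx":0,"ry":0,"rz":0,"claw":1}
  ]
}}

```text
time_s: 15.4
ee_pos: [0.5542, 0.0207, 0.1321]
eef_rot: [3.142, 0.002, 3.094]
force: [-0.4, 0.5, -2.8]
grip_width: 0.0197
grip_force: 50.0
```

Call:
{"fn": "step_arm", "kwargs": {
  "plan": [
    {"dx":0.01,"dy":0,"dz":0.05,"rx":0,"ry":0,"rz":0,"claw":1},
    {"dx":0,"dy":0,"dz":0.05,"rx":0,"ry":0,"rz":0,"claw":1},
    {"dx":0,"dy":0,"dz":0.03,"rx":0,"ry":0,"rz":0,"claw":1},
    {"dx":0,"dy":0,"dz":0.03,"rx":0,"ry":0,"rz":0,"claw":1},
    {"dx":0,"dy":0,"dz":0,"rx":0,"ry":0,"rz":0,"claw":1},
    {"dx":0,"dy":0,"dz":0,"rx":0,"ry":0,"rz":0,"claw":1}
  ]
}}

```text
time_s: 16.0
ee_pos: [0.5526, 0.0208, 0.1143]
eef_rot: [3.141, 0.0, 3.093]
force: [1.4, 2.7, -3.6]
grip_width: 0.0196
grip_force: 50.0
```

Call:
{"fn": "step_arm", "kwargs": {
  "plan": [
    {"dx":0,"dy":0.01,"dz":0.03,"rx":0,"ry":0,"rz":0,"claw":1},
    {"dx":0,"dy":0,"dz":0.02,"rx":0,"ry":0,"rz":0,"claw":1},
    {"dx":0,"dy":0,"dz":0.02,"rx":0,"ry":0,"rz":0,"claw":1},
    {"dx":0,"dy":0,"dz":0,"rx":0,"ry":0,"rz":0,"claw":1},
    {"dx":0,"dy":0,"dz":0,"rx":0,"ry":0,"rz":0,"claw":1}
  ]
}}

```text
time_s: 16.5
ee_pos: [0.5527, 0.0218, 0.1071]
eef_rot: [3.141, 0.0, 3.093]
force: [1.9, 4.6, -3.3]
grip_width: 0.0194
grip_force: 50.0
```

Call:
{"fn": "step_arm", "kwargs": {
  "plan": [
    {"dx":0,"dy":0,"dz":0.02,"rx":0,"ry":0,"rz":0,"claw":1},
    {"dx":0,"dy":0,"dz":0.02,"rx":0,"ry":0,"rz":0,"claw":1},
    {"dx":0,"dy":0,"dz":0.01,"rx":0,"ry":0,"rz":0,"claw":1},
    {"dx":0,"dy":0,"dz":0,"rx":0,"ry":0,"rz":0,"claw":1},
    {"dx":0,"dy":0,"dz":0,"rx":0,"ry":0,"rz":0,"claw":1}
  ]
}}

```text
time_s: 17.0
ee_pos: [0.5528, 0.0218, 0.1029]
eef_rot: [3.141, 0.001, 3.093]
force: [-0.1, 6.4, 4.6]
grip_width: 0.0196
grip_force: 50.0
```

Call:
{"fn": "step_arm", "kwargs": {
  "plan": [
    {"dx":0,"dy":0,"dz":0.01,"rx":0,"ry":0,"rz":0,"claw":1},
    {"dx":0,"dy":0,"dz":0.01,"rx":0,"ry":0,"rz":0,"claw":1},
    {"dx":0,"dy":0,"dz":0.01,"rx":0,"ry":0,"rz":0,"claw":1},
    {"dx":0,"dy":0,"dz":0,"rx":0,"ry":0,"rz":0,"claw":1},
    {"dx":0,"dy":0,"dz":0,"rx":0,"ry":0,"rz":0,"claw":1}
  ]
}}

```text
time_s: 17.5
ee_pos: [0.5529, 0.0218, 0.1008]
eef_rot: [3.141, 0.001, 3.093]
force: [-4.7, 5.5, 14.7]
grip_width: 0.0194
grip_force: 50.0
```

Call:
{"fn": "step_arm", "kwargs": {
  "plan": [
    {"dx":0,"dy":0,"dz":0.005,"rx":0,"ry":0,"rz":0,"claw":1},
    {"dx":0,"dy":0,"dz":0,"rx":0,"ry":0,"rz":0,"claw":1},
    {"dx":0,"dy":0,"dz":0,"rx":0,"ry":0,"rz":0,"claw":1},
    {"dx":0,"dy":0,"dz":0,"rx":0,"ry":0,"rz":0,"claw":1},
    {"dx":0,"dy":0,"dz":0,"rx":0,"ry":0,"rz":0,"claw":1}
  ]
}}

```text
time_s: 18.0
ee_pos: [0.5529, 0.0218, 0.1007]
eef_rot: [3.141, 0.002, 3.093]
force: [-8.5, 6.6, 20.3]
grip_width: 0.0193
grip_force: 50.0
```

Run:
```python
from h import *
o=telemetry.get_obs(); print(o["ee_pos"],o["eef_rot"],o["force"],o["moment"])
p=shot("side"); save(p,"s2.png",(213,148,413,298),4)
```

```text
[0.5529357  0.02179183 0.10073073] [3.14124541e+00 1.56174445e-03 3.09338036e+00] [-8.53344255  6.59868125 20.34042124] [ 1.08435850e+00  1.55503118e+00 -1.13643651e-03]
```

View pics/s2.png

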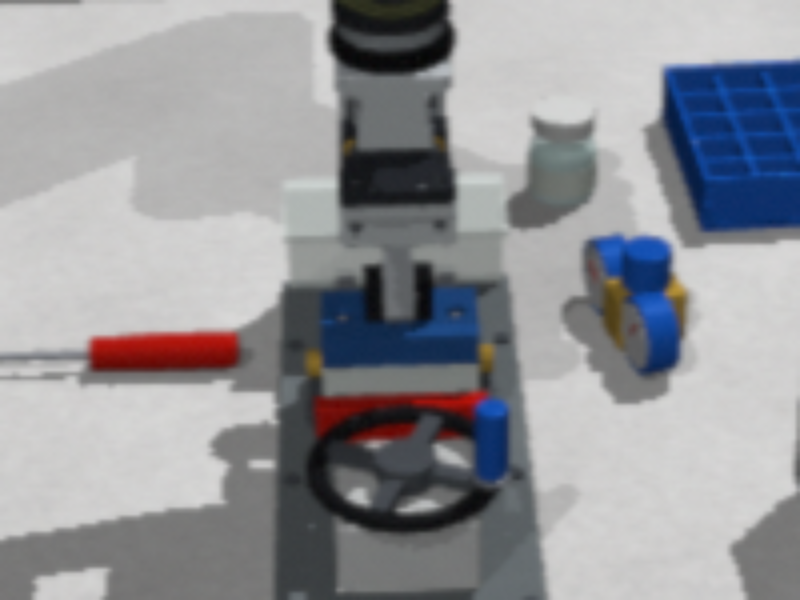

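The picture shows the cover seated flush on the lower half. Both dowels show in its holes (crop px 343,315 and 455,313). The press is about 23 N and the TCP has stopped descending, so I'm handing in.

```bash
python3 -c "
from station import hand_in
print(hand_in())"
```

```text
the job is handed in; nothing more can be done
None
```

I wound the carriage against the red stop, seated the upper half on both dowels, and handed in while still pressing with about 23 N; the halves look flush, but the hand-in returned no verdict.

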